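# Ratchet a bench clamp shut on a bicycle crank arm

## Task

Clamp the bicycle crank arm in the bench clamp: work the handle of the ratchet wrench back and forth between its stops (swinging it clockwise as seen from above drives the clamp, swinging it back slips freely) until the crank is squeezed between the jaws and the sprung pad has been pushed back by 5 mm or more towards the carriage behind it. Then let go of the wrench, and leave the bottle, the pedal and the spanner where they are.

Things in the scene. Friction and masses are not known exactly. Their poses are not given: they have to be found in the camera images.
- clamp: Grey bench clamp fixed on the bench: base 110 x 260 x 20 mm with a gearbox (100 x 85 mm, top 62 mm above the bench). Origin: on the bench, under the wrench's pivot. In its own axes the jaws lie towards -y (base ends at y = -200 mm; jaws 70 mm wide, up to 58 mm above the bench), the wrench handle points towards +y, z is up. Turned by up to 0.3 rad.
- wrench_pivot (a point): Point on the vertical axis about which the ratchet wrench swings, 80 mm above the bench, the height of the middle of the handle. The wrench's round head (radius 34 mm, top 94 mm above the bench; a hexagon on the same axis stands up to 109 mm) is captive on the clamp's drive hexagon and is not to be taken off.
- wrench_grip (a point): Middle of the place to hold the wrench, on the handle's centre line 125 mm from the pivot. The handle is a level straight bar, 24 mm wide and 22 mm high, that runs from the head to 190 mm from the pivot, with a black sleeve (26 mm wide, look only) from 100 to 190 mm; there is free space all round and under it (69 mm above the bench).
- wrench (a joint): Swing in rad: 0 = handle along the clamp's +y, growing clockwise seen from above (handle end moves to the clamp's +x, away from the robot); stops at -0.6 and 0.6. Growing drives the hexagon (4 to 6 N at the grip); falling slips over the 20 ratchet teeth (one every 0.31 rad, under 2 N), so up to 0.31 rad of each driving stroke may be lost before it bites. Wrench and clamp stay where left.
- carriage (a joint): Advance of the carriage (steel block 70 x 20 mm) from the gearbox towards the fixed jaw in m: 9 mm for each rad that the hexagon is driven; 0 at the start, at most 34 mm.
- pad (a joint): How far the sprung pad is pushed back towards the carriage in m: 0 = free, with a clear gap of 14 mm between pad and carriage; at 12 mm it bottoms. Stiffness 2.5 N/mm. It grows only once the crank is squeezed between pad and fixed jaw. Tighter than 5 mm is fine.
- pad_face (a point): Middle of the face of the sprung pad (aluminium plate 70 x 12 x 36 mm), 40 mm above the bench, that presses on the crank.
- fixed_jaw: Steel block 70 x 30 x 38 mm bolted on the clamp's base across its far end, axes as the clamp's. Origin: centre of its underside; the clamping face lies 15 mm from it towards the pad. It stands 40 to 50 mm from the pad's face, differently each time.
- crank_mid (a point): Middle of the loose aluminium crank arm that lies flat on the clamp's base between fixed jaw and pad: bar 30 mm wide and 22 mm high with a round eye at each end, 183 mm long overall, lying across the clamp along its x. Need not be touched: the jaw pushes it home by itself.
- crank: The same crank arm: its origin lies at the middle of its underside, x along its length, z up.
- bidon: Bystander: white drinking bottle 72 mm in diameter, 180 mm tall, origin at the centre of its foot. Leave alone.
- pedal: Bystander: black flat bicycle pedal, 95 x 80 x 24 mm, origin under its middle. Leave alone.
- spanner: Bystander: plain steel open-ended spanner 170 mm long, lying on the bench. Leave alone.
Mind the look-alikes: they are no part of the job. What is shaped like the crank but brown or green is not meant.

How it is judged:
By the outcome, as a careful person would: the job done as asked, in the order asked, and still so for the second after the job is handed in, with the robot touching nothing.
It also fails if it takes over 61 s, if anything falls off the work surface, if the arm or the gripper's body presses on something with over 40 N, if the wrist force passes 120 N, or if a joint passes its speed limit or range.

## Robot

A 6-joint arm with a two-finger parallel gripper is mounted at the origin on the work surface. World frame = base frame: x ahead of the robot, y to its left, z up, the work surface at z = 0. Lengths are in mm, angles in rad, forces in N, time in s.
With the tool pointing down it reaches from about 250 to 800 mm from the base axis. Payload 8.5 kg.
Tool frame: the origin (TCP) lies at the very end of the fingers, on their centre line; the grasp point (between the pads) lies 19 mm behind it (r.pinch_z is the distance from the TCP to the grasp point, in mm); z points along the fingers, y is the line along which they close (so a half turn about z gives the same grasp; the last joint's range is limited). The gripper opens to 85 mm and grips with 20 to 120 N. Pads are 22 mm wide; open, the fingers measure 114 mm over their backs; the gripper's body (76 mm by 85 mm) begins 54 mm behind the grasp point. The pads swing forward as they close: fully open they stand 13 mm farther back than shut.
Start: joints at [1.19, 0.238, -0.013, 1.319, 0, 1.571], TCP at [195.105, 487.353, 231.276] pointing down, gripper open.
Joint ranges: [-2.66, 2.66], [-1.03, 1.9], [-1.14, 1.46], [-1.82, 2.27], [-1.45, 1.34], [-3.14, 3.14]. Speed limits (rad/s): [2.22, 2.22, 2.79, 3.14, 3.14, 3.14].

## Interface

Orientations are given as a unit quaternion [x, y, z, w].
In Python, from plant import monitor, camera, order, spot_in, silhouettes, r gives the robot as it stands.
- The arm moves only by the tool arm_command, never from a script. Its argument "series" is a list that holds one entry, the list of rows, each a list of 4 numbers: the shift along the tool's x, y, z in mm, then the turn about the tool's z in rad. A call has 1 to 20 rows; each row is the pose to reach, as a shift and turn from the pose commanded when the call began, along the tool's axes at that moment; what a row does not reach only later rows make up. A row lasts 1/10 s, in which the tool goes at most 50 mm and 8.59 degrees, less where a joint would pass 70% of its speed; a pose out of reach is approached as far as the arm can. A call with a gripper value outside its range is refused whole. "jaw" is the closure, from 0 (fully open) to 1 (shut), set as the call begins (left out, the last holds). The fingers move at their own pace and stop on an object; "newtons" is the grip in N (left out, the last holds). Time passes only in rows, so rows that repeat a pose let the fingers close. It gives the time, the measured TCP pose, the force, the opening and the grip force at its end, in the units of the state.
- monitor.observe(): the state, without advancing time (a new reading comes with each control period).
- camera(name): name is "side" or "top" or "wrist"; returns a dict with "img" (384x512x3 uint8, red, green, blue), "mtx" (3x3 intrinsics, pixels), "view" (4x4, takes a point from world to camera coordinates). Camera axes: x right, y down, z forward; pixel columns grow to the right and rows downward; lengths in mm; the calibration is good to about 2 mm. The wrist camera is an equidistant fisheye: a pixel r from the principal point sees the ray r / f radians off the axis. A picture is of the moment at which its call begins. There is no depth.
- order.close_job(): hands the job in; it is judged then, once.
Trained networks look in a picture, given as the dict that the camera call returned (one of the last four; its "shot" number tells which), for a name from the list of things; names that differ only in an ending like _2 or _b are one class to them, and where a whole thing is asked for, a point or a joint stands for the part that bears it (a point fixed in the world has none). Each returns a list of dicts, best first, with "conf" (0 to 1); they miss things now and then, are a little off and sometimes report something else, mostly with a low value. They report only what shows in the picture. A call takes as long as a camera call. They do not tell look-alikes from the thing itself.
- spot_in(label, picture): "pixel" ([column, row] in pixels, amid what is visible of it).
- silhouettes(label, picture): "mask" (384x512 bool, what is visible of it) and "pixel" ([column, row] in pixels, amid what is visible of it).
The state is a dict: "time_s": time; "q": joint angles; "dq": joint speeds; "effort": joint torques, N m; "tool_pos": TCP position; "ee_rot": TCP orientation; "contact_force": force on the tool from outside, world axes, zero at the start; "moment": the same for the moment, N m; "opening": finger opening in mm; "grasp_force": force on a finger pad.
Only numpy, scipy, OpenCV 4.12 (cv2) and the standard library are available. Lean on these libraries where they do the work, as an engineer would, in place of code of your own. Each camera call takes 0.05 s, during which the arm holds its last target. There are 200 camera calls.

## Working session

There is one attempt and no reset: what is moved stays moved. The work goes in short steps, Python scripts to look and compute and a tool call to move; the robot and the scene stay as the last step left them, time stands still between calls to the robot, and variables do not carry over. Pictures are saved under pics/ and viewed, at most 10 in all, crops included, and the job is handed in when it is done.

Besides the shell and the picture viewer there is one more tool, called after "Request:" in YAML: its name, and indented under it one key for each argument. arm_command: Moves the arm, as the interface text tells. Its arguments: {"type":"object","properties":{"series":{"type":"array","items":{"type":"array","items":{"type":"array","items":{"type":"number"}}}},"jaw":{"type":"number"},"newtons":{"type":"number"}},"required":["series"]}

```bash
mkdir -p pics && cat > h.py <<'E'
import numpy as np, cv2
from plant import monitor, camera, order, spot_in, silhouettes, r
def ray(c,px):
    K=np.array(c["mtx"]);V=np.array(c["view"]);d=np.linalg.inv(K)@[px[0],px[1],1]
    R=V[:3,:3];return -R.T@V[:3,3],R.T@d
def at_z(c,px,z):
    o,d=ray(c,px);return o+d*(z-o[2])/d[2]
def proj(c,p):
    V=np.array(c["view"]);q=np.array(c["mtx"])@(V[:3,:3]@np.array(p)+V[:3,3]);return q[:2]/q[2]
E
python3 - <<'E'
from h import *
s=monitor.observe();print({k:np.round(v,3) for k,v in s.items()})
for n in("top","side"):
    c=camera(n);cv2.imwrite(f"pics/{n}0.png",c["img"][:,:,::-1])
    for l,z in(("wrench_pivot",80),("wrench_grip",91),("pad_face",40),("crank_mid",22),("fixed_jaw",38),("bidon",90),("pedal",12),("spanner",3)):
        for t in spot_in(l,c)[:2]: print(n,l,np.round(t["pixel"]),round(t["conf"],2),np.round(at_z(c,t["pixel"],z)))
E
```

```text
{'time_s': np.float64(0.0), 'q': array([ 1.19 ,  0.239, -0.014,  1.319, -0.   ,  1.571]), 'dq': array([ 0.001,  0.001, -0.002, -0.   , -0.001, -0.001]), 'effort': array([-1.0000e-03, -5.3877e+01,  3.4644e+01,  1.9000e-02,  0.0000e+00,
       -0.0000e+00]), 'tool_pos': array([194.971, 486.987, 230.676]), 'ee_rot': array([ 0.189,  0.982, -0.001, -0.   ]), 'contact_force': array([ 0.112,  0.094, -0.231]), 'moment': array([ 0.044, -0.03 , -0.004]), 'grasp_force': np.float64(0.0), 'opening': np.float64(85.51)}
top wrench_pivot [264. 208.] 0.9 [546.  25.  80.]
top wrench_grip [231. 223.] 0.55 [510. 108.  91.]
top wrench_grip [262. 209.] 0.52 [543.  31.  91.]
top pad_face [279. 204.] 0.77 [561. -18.  40.]
top crank_mid [322. 285.] 0.77 [ 343. -129.   22.]
top crank_mid [394. 248.] 0.77 [ 438. -325.   22.]
top fixed_jaw [306. 195.] 0.66 [583. -91.  38.]
top bidon [127. 230.] 0.8 [497. 372.  90.]
top pedal [242. 142.] 0.97 [735.  81.  12.]
top spanner [346. 172.] 0.85 [ 647. -208.    3.]
top spanner [297. 201.] 0.39 [570. -70.   3.]
side wrench_pivot [269. 200.] 0.77 [544. 135.  80.]
side wrench_grip [286. 192.] 0.87 [499. 111.  91.]
side wrench_grip [294. 263.] 0.5 [492. 392.  91.]
side pad_face [249. 175.] 0.56 [600. -63.  40.]
side crank_mid [178. 174.] 0.8 [824. -89.  22.]
side crank_mid [243. 176.] 0.78 [621. -88.  22.]
side fixed_jaw [256. 166.] 0.5 [ 580. -122.   38.]
side pedal [199. 204.] 0.72 [738.  62.  12.]
side spanner [229. 161.] 0.55 [ 675. -218.    3.]
```

View pics/top0.png

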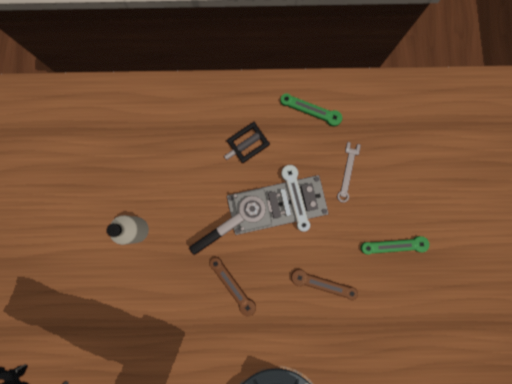

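View pics/side0.png

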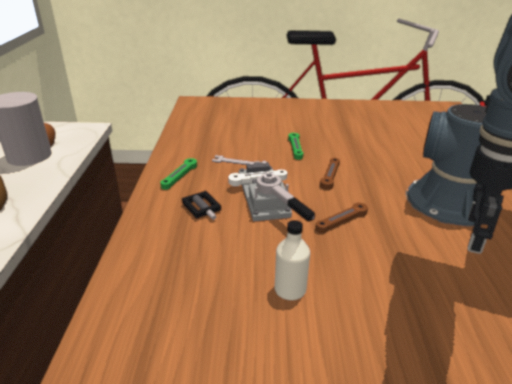

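The top view shows the wrench head at about (252,209) and the black sleeve running from about (219,232) to (193,250). The crank is at (296,197), between the pad (284) and the fixed jaw (311). The bottle is at (125,230), well clear. Next I'll refine the pivot and handle positions.

```bash
python3 - <<'E'
from h import *
c=camera("top");im=c["img"].astype(int)
m=(im.max(2)<45).astype(np.uint8);m[:, :180]=0;m[:,235:]=0;m[:215]=0;m[262:]=0
n,lab,st,ce=cv2.connectedComponentsWithStats(m);i=1+st[1:,4].argmax();print(st[i],ce[i])
rc=cv2.minAreaRect(np.argwhere(lab==i)[:,::-1].astype(np.float32));print(rc)
b=cv2.boxPoints(rc);
for p in b: print(np.round(p,1),np.round(at_z(c,p,85),1))
print("sleeve mid (145 from pivot)",at_z(c,ce[i],85))
for p in((252,209),): print("hub",at_z(c,p,100))
for l in("wrench","clamp","crank","fixed_jaw","pad"):
    for t in silhouettes(l,c)[:2]:
        q=np.argwhere(t["mask"])[:,::-1].astype(np.float32);print(l,round(t["conf"],2),len(q),cv2.minAreaRect(q))
z=cv2.resize(c["img"][150:270,170:350],None,fx=4.4,fy=4.4,interpolation=cv2.INTER_CUBIC);cv2.imwrite("pics/z1.png",z[:,:,::-1])
E
```

```text
[190 230  29  23 238] [203.11344538 241.81092437]
((204.11074829101562, 241.3724822998047), (8.438088417053223, 31.376583099365234), 55.00798034667969)
[188.8 246.9] [451.1 216.4  85. ]
[214.5 228.9] [495.5 151.2  85. ]
[219.4 235.8] [477.9 139.   85. ]
[193.7 253.8] [433.6 204.2  85. ]
sleeve mid (145 from pivot) [463.39417541 180.28155438  85.        ]
hub [543.99886204  55.21855679 100.        ]
wrench 0.75 3581 ((253.46978759765625, 212.13829040527344), (47.11164093017578, 146.0537872314453), 72.96222686767578)
wrench 0.68 972 ((228.73855590820312, 229.47671508789062), (26.379316329956055, 86.20001220703125), 47.89126968383789)
clamp 0.58 3632 ((254.41812133789062, 212.027587890625), (46.277259826660156, 145.41387939453125), 73.87740325927734)
crank 0.94 726 ((310.5738525390625, 110.2032470703125), (62.68470764160156, 14.257235527038574), 19.50244903564453)
crank 0.85 816 ((232.8072509765625, 285.9559326171875), (68.5046157836914, 16.09858512878418), 56.02345275878906)
fixed_jaw 0.55 339 ((308.2059020996094, 196.8235321044922), (27.406526565551758, 13.096923828125), 75.96376037597656)
pad 0.66 164 ((283.88690185546875, 203.14425659179688), (24.965286254882812, 8.188156127929688), 76.75948333740234)
```

View pics/z1.png

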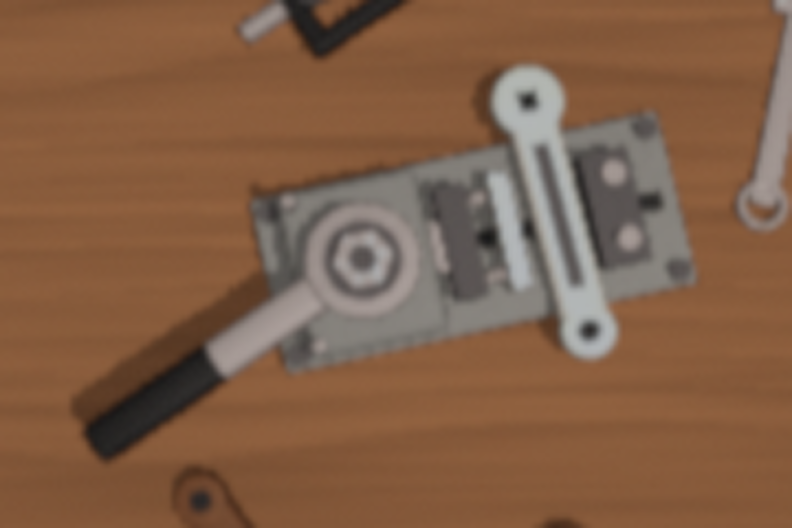

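The zoom shows the hub at crop (362,259) and the sleeve axis from crop (215,362) to (97,443). The base's long edge runs from (255,200) to (652,113). The crank lies between the pad and the fixed jaw, with gaps on both sides.

```bash
python3 - <<'E'
from h import *
c=camera("top")
f=lambda x,y,z:at_z(c,(x/4.4+169.6,y/4.4+149.6),z)
P=f(362,259,100);A=f(215,362,88);B=f(97,443,88);print("P",P,"A",A,"B",B)
print("dist",np.linalg.norm((A-P)[:2]),np.linalg.norm((B-P)[:2]))
d=(B-P)[:2];th=np.arctan2(d[1],d[0]);print("handle ang",th,"grip",P[:2]+125*np.array([np.cos(th),np.sin(th)]))
for e in(((255,200),(652,113)),((290,370),(693,280))):
    a,b=f(*e[0],20),f(*e[1],20);v=(a-b)[:2];print("clamp +y ang",np.arctan2(v[1],v[0]),np.linalg.norm(v),a,b)
s=camera("side")
for t in spot_in("wrench_grip",s)[:1]+spot_in("wrench_pivot",s)[:1]:
    print(t["pixel"])
print("proj side P",proj(s,[P[0],P[1],109]),"A",proj(s,A),"B",proj(s,B))
z=cv2.resize(s["img"][150:240,220:340],None,fx=6,fy=6,interpolation=cv2.INTER_CUBIC);cv2.imwrite("pics/z2.png",z[:,:,::-1])
E
```

```text
P [545.35247282  55.51943245 100.        ] A [487.90139895 140.97424573  88.        ] B [442.71909186 208.85686016  88.        ]
dist 102.97160288864235 184.5155213623405
handle ang 2.160640692954 grip [475.8235111  159.39783966]
clamp +y ang 1.7730951383751943 253.1338495004389 [587.02667946 121.54383845  20.        ] [ 637.88678619 -126.42792467   20.        ]
clamp +y ang 1.775372912718062 254.5609719507766 [481.88148611 100.85057659  20.        ] [ 533.59620776 -148.40205831   20.        ]
[287.1, 191.5]
[267.7, 199.0]
proj side P [268.19827936 174.96370676] A [290.27407433 198.9179493 ] B [309.92536224 214.35881401]
```

View pics/z2.png

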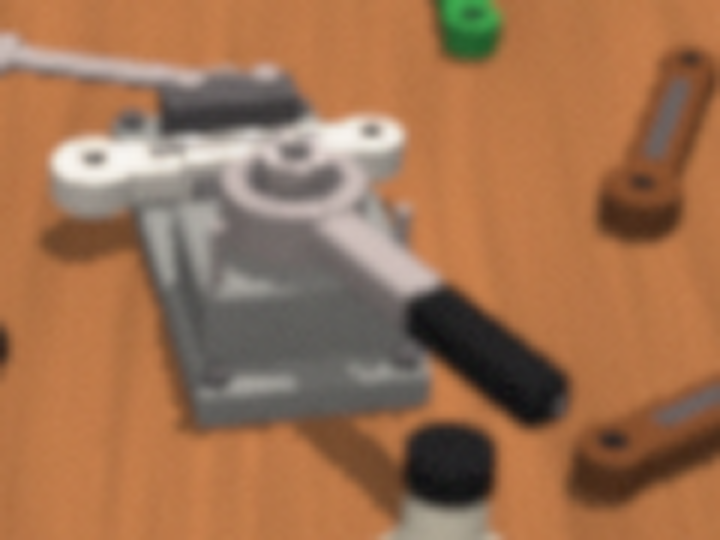

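Request:
arm_command:
  series:
    - [[-15, -8, 0, 0.02], [-45, -24, 0, 0.06], [-80, -42, 0, 0.12], [-115, -60, 0, 0.18], [-150, -79, 0, 0.24], [-185, -97, 0, 0.3], [-220, -115, 5, 0.36], [-255, -134, 15, 0.42], [-290, -152, 25, 0.48], [-320, -168, 35, 0.53], [-345, -181, 45, 0.57], [-365, -191, 55, 0.59], [-378, -198, 65, 0.6], [-382, -200, 75, 0.6], [-382.5, -200.6, 80, 0.6], [-382.5, -200.6, 80, 0.6], [-382.5, -200.6, 80, 0.6]]
  jaw: 0
  newtons: 40

```text
time_s: 3.1
tool_pos: [475.2, 159.6, 151.5]
ee_rot: [0.47, 0.882, 0.0, -0.0]
contact_force: [0.6, -0.7, -0.4]
opening: 85.3
grasp_force: 0.0
```

Request:
arm_command:
  series:
    - [[0, 0, 10, 0], [0, 0, 25, 0], [0, 0, 42, 0], [0, 0, 60, 0], [0, 0, 75, 0], [0, 0, 85, 0], [0, 0, 90, 0], [0, 0, 90, 0], [0, 0, 90, 0]]

```text
time_s: 4.0
tool_pos: [476.0, 159.1, 61.7]
ee_rot: [0.471, 0.882, 0.0, 0.0]
contact_force: [0.7, 0.6, 0.7]
opening: 85.4
grasp_force: 0.0
```

Request:
arm_command:
  series:
    - [[0, 0, 0, 0], [0, 0, 0, 0], [0, 0, 0, 0], [0, 0, 0, 0], [0, 0, 0, 0], [0, 0, 0, 0], [0, 0, 0, 0], [0, 0, 0, 0], [0, 0, 0, 0], [0, 0, 0, 0]]
  jaw: 1
  newtons: 40

```text
time_s: 5.0
tool_pos: [475.6, 158.9, 61.6]
ee_rot: [0.471, 0.882, -0.0, 0.0]
contact_force: [-3.6, -0.7, 6.2]
opening: 23.5
grasp_force: 40.1
```

```bash
cat >> h.py <<'E'
P=np.array([545.3,55.5]);CY=1.774
def grip(w,R=125): return P+R*np.array([np.cos(CY-w),np.sin(CY-w)])
def arc(w0,w1,n,hold=2):
    "rows for a swing w0->w1, relative to the pose at w0"
    ya=CY-w0-np.pi/2;y=np.array([np.cos(ya),np.sin(ya)]);x=np.array([np.cos(ya+np.pi/2),np.sin(ya+np.pi/2)])
    out=[]
    for i in range(1,n+1):
        s=(1-np.cos(np.pi*i/n))/2;w=w0+s*(w1-w0);d=grip(w)-grip(w0)
        out.append([round(float(d@x)),round(float(d@y)),0,round(s*(w1-w0),2)])
    return out+[out[-1]]*hold
E
python3 - <<'E'
from h import *
s=monitor.observe();print(s["tool_pos"],s["ee_rot"],s["contact_force"],s["opening"],s["grasp_force"])
print("back",arc(-.387,-.58,8)); print("drive",arc(-.58,.58,18)); print("ret",arc(.58,-.58,18))
E
```

```text
[475.57719029 158.86688989  61.59167549] [ 4.71123938e-01  8.82067022e-01 -3.47407795e-05  5.98213244e-05] [-3.57739724 -0.70007092  6.15347936] 23.48701624868017 40.077853202819824
back [[0, -1, 0, np.float64(-0.01)], [0, -4, 0, np.float64(-0.03)], [0, -7, 0, np.float64(-0.06)], [-1, -12, 0, np.float64(-0.1)], [-1, -17, 0, np.float64(-0.13)], [-2, -20, 0, np.float64(-0.16)], [-2, -23, 0, np.float64(-0.19)], [-2, -24, 0, np.float64(-0.19)], [-2, -24, 0, np.float64(-0.19)], [-2, -24, 0, np.float64(-0.19)]]
drive [[0, 1, 0, np.float64(0.01)], [0, 4, 0, np.float64(0.03)], [0, 10, 0, np.float64(0.08)], [-1, 17, 0, np.float64(0.14)], [-3, 26, 0, np.float64(0.21)], [-5, 36, 0, np.float64(0.29)], [-9, 47, 0, np.float64(0.38)], [-14, 58, 0, np.float64(0.48)], [-20, 69, 0, np.float64(0.58)], [-28, 79, 0, np.float64(0.68)], [-36, 88, 0, np.float64(0.78)], [-44, 96, 0, np.float64(0.87)], [-53, 102, 0, np.float64(0.95)], [-60, 107, 0, np.float64(1.02)], [-66, 110, 0, np.float64(1.08)], [-71, 113, 0, np.float64(1.13)], [-74, 114, 0, np.float64(1.15)], [-75, 115, 0, np.float64(1.16)], [-75, 115, 0, np.float64(1.16)], [-75, 115, 0, np.float64(1.16)]]
ret [[0, -1, 0, np.float64(-0.01)], [0, -4, 0, np.float64(-0.03)], [0, -10, 0, np.float64(-0.08)], [-1, -17, 0, np.float64(-0.14)], [-3, -26, 0, np.float64(-0.21)], [-5, -36, 0, np.float64(-0.29)], [-9, -47, 0, np.float64(-0.38)], [-14, -58, 0, np.float64(-0.48)], [-20, -69, 0, np.float64(-0.58)], [-28, -79, 0, np.float64(-0.68)], [-36, -88, 0, np.float64(-0.78)], [-44, -96, 0, np.float64(-0.87)], [-53, -102, 0, np.float64(-0.95)], [-60, -107, 0, np.float64(-1.02)], [-66, -110, 0, np.float64(-1.08)], [-71, -113, 0, np.float64(-1.13)], [-74, -114, 0, np.float64(-1.15)], [-75, -115, 0, np.float64(-1.16)], [-75, -115, 0, np.float64(-1.16)], [-75, -115, 0, np.float64(-1.16)]]
```

Gripped: the opening reads 23.5 mm, against the 24 mm handle. Swinging back first.

Request:
arm_command:
  series:
    - [[0, -1, 0, -0.01], [0, -4, 0, -0.03], [0, -7, 0, -0.06], [-1, -12, 0, -0.1], [-1, -17, 0, -0.13], [-2, -20, 0, -0.16], [-2, -23, 0, -0.19], [-2, -24, 0, -0.19], [-2, -24, 0, -0.19]]

```text
time_s: 5.9
tool_pos: [457.1, 144.1, 61.6]
ee_rot: [0.385, 0.923, 0.0, 0.0]
contact_force: [-0.8, -0.2, 4.8]
opening: 23.1
grasp_force: 39.9
```

Request:
arm_command:
  series:
    - [[0, 1, 0, 0.01], [0, 4, 0, 0.03], [0, 10, 0, 0.08], [-1, 17, 0, 0.14], [-3, 26, 0, 0.21], [-5, 36, 0, 0.29], [-9, 47, 0, 0.38], [-14, 58, 0, 0.48], [-20, 69, 0, 0.58], [-28, 79, 0, 0.68], [-36, 88, 0, 0.78], [-44, 96, 0, 0.87], [-53, 102, 0, 0.95], [-60, 107, 0, 1.02], [-66, 110, 0, 1.08], [-71, 113, 0, 1.13], [-74, 114, 0, 1.15], [-75, 115, 0, 1.16], [-75, 115, 0, 1.16]]

```text
time_s: 7.8
tool_pos: [590.1, 169.6, 61.5]
ee_rot: [0.829, 0.56, -0.002, 0.001]
contact_force: [-7.9, -9.3, 13.3]
opening: 23.9
grasp_force: 41.0
```

```bash
python3 - <<'E'
from h import *
s=monitor.observe();print(s["time_s"],s["tool_pos"],s["ee_rot"],s["contact_force"],s["opening"],grip(.58))
c=camera("top");z=cv2.resize(c["img"][150:270,190:350],None,fx=4.4,fy=4.4,interpolation=cv2.INTER_CUBIC);cv2.imwrite("pics/z3.png",z[:,:,::-1])
E
```

```text
7.8 [590.05890239 169.58663537  61.54675139] [ 8.28586406e-01  5.59857304e-01 -1.95533200e-03  7.37456785e-04] [-7.93748269 -9.34109627 13.29353949] 23.913753060427176 [591.29292913 171.73102198]
```

View pics/z3.png

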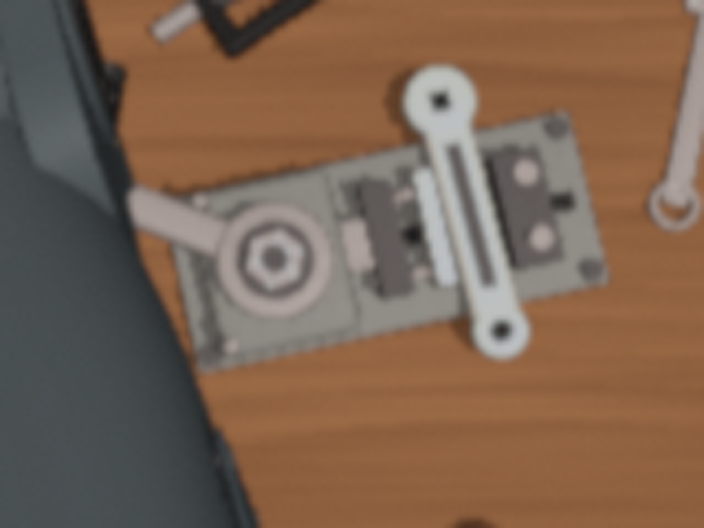

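The picture shows the carriage advanced, now about crop x 378, and the pad nearly touching the crank. The drive works, so I'll keep stroking.

Request:
arm_command:
  series:
    - [[0, -1, 0, -0.01], [0, -4, 0, -0.03], [0, -10, 0, -0.08], [-1, -17, 0, -0.14], [-3, -26, 0, -0.21], [-5, -36, 0, -0.29], [-9, -47, 0, -0.38], [-14, -58, 0, -0.48], [-20, -69, 0, -0.58], [-28, -79, 0, -0.68], [-36, -88, 0, -0.78], [-44, -96, 0, -0.87], [-53, -102, 0, -0.95], [-60, -107, 0, -1.02], [-66, -110, 0, -1.08], [-71, -113, 0, -1.13], [-74, -114, 0, -1.15], [-75, -115, 0, -1.16], [-75, -115, 0, -1.16]]

```text
time_s: 9.75
tool_pos: [457.3, 144.3, 61.6]
ee_rot: [0.386, 0.923, -0.0, 0.001]
contact_force: [0.1, -2.9, 5.6]
opening: 23.5
grasp_force: 40.3
```

Request:
arm_command:
  series:
    - [[0, 1, 0, 0.01], [0, 4, 0, 0.03], [0, 10, 0, 0.08], [-1, 17, 0, 0.14], [-3, 26, 0, 0.21], [-5, 36, 0, 0.29], [-9, 47, 0, 0.38], [-14, 58, 0, 0.48], [-20, 69, 0, 0.58], [-28, 79, 0, 0.68], [-36, 88, 0, 0.78], [-44, 96, 0, 0.87], [-53, 102, 0, 0.95], [-60, 107, 0, 1.02], [-66, 110, 0, 1.08], [-71, 113, 0, 1.13], [-74, 114, 0, 1.15], [-75, 115, 0, 1.16], [-75, 115, 0, 1.16]]

```text
time_s: 11.65
tool_pos: [589.8, 169.7, 61.5]
ee_rot: [0.829, 0.56, -0.002, 0.001]
contact_force: [-8.3, -12.0, 14.0]
opening: 23.6
grasp_force: 41.0
```

```bash
python3 - <<'E'
from h import *
s=monitor.observe();print(s["time_s"],s["tool_pos"],s["ee_rot"],s["contact_force"],s["opening"],grip(.58))
c=camera("top");z=cv2.resize(c["img"][170:240,240:340],None,fx=7,fy=7,interpolation=cv2.INTER_CUBIC);cv2.imwrite("pics/z4.png",z[:,:,::-1])
E
```

```text
11.65 [589.80231902 169.67031258  61.52598045] [ 0.82858717  0.55985427 -0.00231641  0.00106079] [ -8.29672298 -11.99838898  13.96953862] 23.641434549079285 [591.29292913 171.73102198]
```

View pics/z4.png

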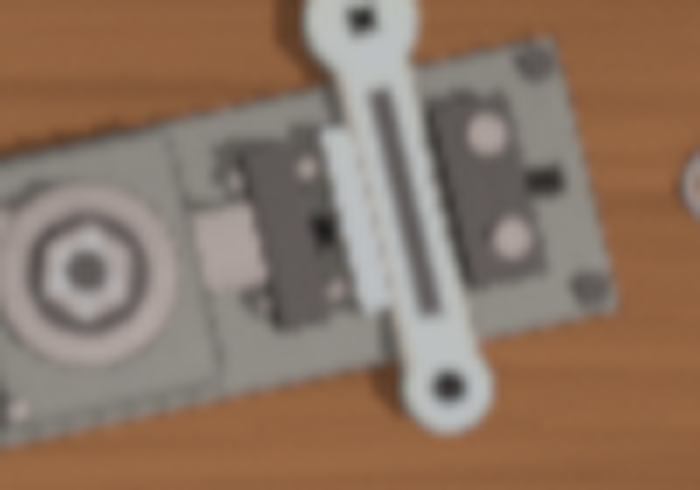

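The pad now touches the crank (crop about (355,220)), and a small gap to the fixed jaw remains. Stroking on.

Request:
arm_command:
  series:
    - [[0, -1, 0, -0.01], [0, -4, 0, -0.03], [0, -10, 0, -0.08], [-1, -17, 0, -0.14], [-3, -26, 0, -0.21], [-5, -36, 0, -0.29], [-9, -47, 0, -0.38], [-14, -58, 0, -0.48], [-20, -69, 0, -0.58], [-28, -79, 0, -0.68], [-36, -88, 0, -0.78], [-44, -96, 0, -0.87], [-53, -102, 0, -0.95], [-60, -107, 0, -1.02], [-66, -110, 0, -1.08], [-71, -113, 0, -1.13], [-74, -114, 0, -1.15], [-75, -115, 0, -1.16], [-75, -115, 0, -1.16]]

```text
time_s: 13.6
tool_pos: [457.4, 144.4, 61.6]
ee_rot: [0.386, 0.923, -0.0, 0.001]
contact_force: [2.3, -5.1, 6.3]
opening: 23.5
grasp_force: 40.5
```

Request:
arm_command:
  series:
    - [[0, 1, 0, 0.01], [0, 4, 0, 0.03], [0, 10, 0, 0.08], [-1, 17, 0, 0.14], [-3, 26, 0, 0.21], [-5, 36, 0, 0.29], [-9, 47, 0, 0.38], [-14, 58, 0, 0.48], [-20, 69, 0, 0.58], [-28, 79, 0, 0.68], [-36, 88, 0, 0.78], [-44, 96, 0, 0.87], [-53, 102, 0, 0.95], [-60, 107, 0, 1.02], [-66, 110, 0, 1.08], [-71, 113, 0, 1.13], [-74, 114, 0, 1.15], [-75, 115, 0, 1.16], [-75, 115, 0, 1.16]]

```text
time_s: 15.5
tool_pos: [589.3, 170.0, 61.5]
ee_rot: [0.829, 0.56, -0.003, 0.001]
contact_force: [-10.3, -13.7, 16.1]
opening: 23.2
grasp_force: 41.1
```

```bash
python3 - <<'E'
from h import *
s=monitor.observe();print(s["time_s"],s["tool_pos"],s["ee_rot"],s["contact_force"],s["opening"],grip(.58))
c=camera("top");z=cv2.resize(c["img"][170:240,240:340],None,fx=7,fy=7,interpolation=cv2.INTER_CUBIC);cv2.imwrite("pics/z5.png",z[:,:,::-1])
E
```

```text
15.5 [589.2978159  169.9986655   61.52526556] [ 0.82857868  0.55986508 -0.0027047   0.00106816] [-10.32477958 -13.71475523  16.09204724] 23.248890973823414 [591.29292913 171.73102198]
```

View pics/z5.png

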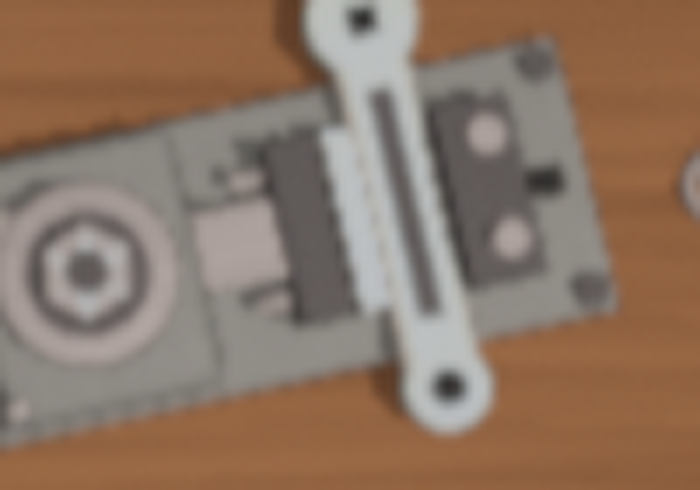

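The crank sits against the fixed jaw and neither it nor the pad moved this stroke. The carriage edge went from crop x 245 to 268, about 8.5 mm, and has nearly closed its 14 mm gap to the pad. The guide rods also stick out behind it, so the pad is pushed back well over 5 mm. Releasing the wrench.

Request:
arm_command:
  series:
    - [[0, 0, 0, 0], [0, 0, 0, 0], [0, 0, 0, 0], [0, 0, 0, 0], [0, 0, 0, 0], [0, 0, 0, 0], [0, 0, 0, 0], [0, 0, 0, 0], [0, 0, 0, 0], [0, 0, 0, 0]]
  jaw: 0

```text
time_s: 16.55
tool_pos: [591.1, 172.6, 61.3]
ee_rot: [0.828, 0.561, -0.0, 0.0]
contact_force: [0.6, 0.1, -0.1]
opening: 85.4
grasp_force: 0.0
```

Request:
arm_command:
  series:
    - [[0, 0, -5, 0], [0, 0, -15, 0], [0, 0, -30, 0], [0, 0, -50, 0], [0, 0, -70, 0], [0, 0, -90, 0], [0, 0, -110, 0], [0, 0, -130, 0], [0, 0, -145, 0], [0, 0, -150, 0], [0, 0, -150, 0], [0, 0, -150, 0], [0, 0, -150, 0]]

```text
time_s: 17.85
tool_pos: [590.7, 172.5, 210.4]
ee_rot: [0.828, 0.561, -0.001, -0.0]
contact_force: [-0.0, 0.4, -0.0]
opening: 85.2
grasp_force: 0.0
```

```bash
python3 - <<'E'
from h import *
s=monitor.observe();print(s["time_s"],s["tool_pos"],s["contact_force"],s["opening"])
a=camera("top");s=camera("side")
A=cv2.resize(a["img"][150:250,220:350],None,fx=4,fy=4,interpolation=cv2.INTER_CUBIC)
B=cv2.resize(s["img"][140:240,180:246],None,fx=4,fy=4,interpolation=cv2.INTER_CUBIC)
cv2.imwrite("pics/z6.png",np.hstack([A,B])[:,:,::-1])
E
```

```text
17.85 [590.66187568 172.53564355 210.42962945] [-0.01297975  0.4294838  -0.00444557] 85.18657574141774
```

View pics/z6.png

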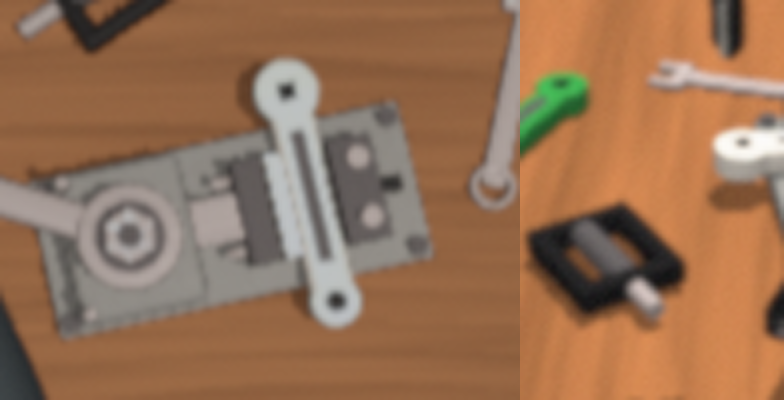

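The final view shows the clamp still tight, with the carriage right behind the pad and the crank between pad and jaw. The wrench is released and the pedal and spanner haven't moved. Handing in.

```bash
python3 -c "
from plant import order
print(order.close_job())"
```

```text
the job is handed in; nothing more can be done
None
```

The crank is clamped: three wrench strokes squeezed it against the fixed jaw, with the sprung pad pushed back an estimated 8–12 mm (judged from the top camera; 5 mm was needed). I then let go of the wrench, never went near the bottle, pedal or spanner, and handed the job in at about 18 s; it returned no verdict.

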